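Make up two mould-half kits from the toolroom bench stock

TASK

Make up the kits for the two mould halves from the parts standing on the bench: the locating ring, the sprue bushing and the shorter leader pin go in the three-compartment tray, the guide bushing and the support pillar in the two-compartment tray, one part to each compartment, in any compartment of its tray. Set each part down without dropping it, resting flat on the compartment floor the same way up as it stands now, and never knock one over. Leave the longer leader pin, the spray can and the red lifting block standing where they are.

Things in the scene. Friction and masses are not known exactly. Their poses are not given: they have to be found in the camera images.
- locating_ring: Mould locating ring: flat ground-steel ring lying flat, 60 mm outside diameter, 34 mm bore, 15 mm high, two dark screw recesses on top; about 0.24 kg. Origin: centre of its underside; z up along its axis.
- sprue_bushing: Sprue bushing of ground steel standing on its head, shank up: wide round head 50 mm diameter by 20 mm high at the bottom, slender shank 20 mm diameter above it, 72 mm high in all, small dark hole in the shank's end; about 0.42 kg. Origin: centre of its underside; z up along its axis.
- short_leader_pin: The shorter of two leader pins (guide pillars) of ground steel, standing on its head: head 32 mm diameter by 6 mm high at the bottom, solid shaft 24 mm diameter, tapered tip (last 8 mm) with three dark oil grooves below it, 70 mm high in all; about 0.26 kg. Origin: centre of its underside; z up along its axis.
- long_leader_pin: The longer leader pin, like the shorter one (head 32 mm, shaft 24 mm diameter) but 110 mm high; not wanted in either kit. Origin: centre of its underside; z up along its axis.
- guide_bushing: Guide bushing: ground-steel tube standing on its shoulder; shoulder 36 mm diameter by 6 mm high at the bottom, body 32 mm outside diameter, open 24 mm bore, 40 mm high in all; about 0.12 kg. Origin: centre of its underside; z up along its axis.
- support_pillar: Support pillar: plain solid steel cylinder standing on end, 38 mm diameter, 60 mm high, small dark tapped hole in the middle of its top; about 0.53 kg. Origin: centre of its underside; z up along its axis.
- tray_three: Low blue plastic tray, three compartments in a row along its y, 124 mm (x) by 250 mm (y) by 18 mm high. Compartment centres (tray frame): x = 0, y = -83, 0 and +83 mm. Each is 120 (x) by 80 mm (y) inside; its floor lies 4 mm above the bench; walls (2 mm thick) and dividers (3 mm) rise 18 mm above the bench. Fixed. Origin: centre of the underside; z up.
- tray_two: Low blue plastic tray, two compartments in a row along its y, 124 mm (x) by 167 mm (y) by 18 mm high. Compartment centres (tray frame): x = 0, y = -41.5 and +41.5 mm. Each is 120 (x) by 80 mm (y) inside; its floor lies 4 mm above the bench; walls (2 mm thick) and dividers (3 mm) rise 18 mm above the bench. Fixed. Origin: centre of the underside; z up.
- spray_can: Bystander: upright aerosol can, 66 mm diameter, 196 mm high, loose, standing beside the trays. Origin: centre of its underside; z up along its axis.
- lifting_block: Bystander: red steel lifting block 52 x 125 mm, 46 mm high (long side along its y), with a steel eye bolt on top, 128 mm high in all; loose, 2.2 kg. Origin: centre of its underside.

How it is judged (in metres and radians):
At the end, for the whole second after the job is handed in: Each of the five parts alone in a compartment of its tray (within 36 mm of its middle along the row, 55 mm across), on the floor (4 mm), upright (0.12 rad), at rest (0.02 m/s); long leader pin, spray can and lifting block moved under 20 mm and upright (0.12 rad) (((y of locating_ring in the frame of tray_three between -0.119 and -0.047 m and y of sprue_bushing in the frame of tray_three between -0.036 and 0.036 m and y of short_leader_pin in the frame of tray_three between 0.047 and 0.119 m) or (y of locating_ring in the frame of tray_three between -0.119 and -0.047 m and y of short_leader_pin in the frame of tray_three between -0.036 and 0.036 m and y of sprue_bushing in the frame of tray_three between 0.047 and 0.119 m) or (y of sprue_bushing in the frame of tray_three between -0.119 and -0.047 m and y of locating_ring in the frame of tray_three between -0.036 and 0.036 m and y of short_leader_pin in the frame of tray_three between 0.047 and 0.119 m) or (y of sprue_bushing in the frame of tray_three between -0.119 and -0.047 m and y of short_leader_pin in the frame of tray_three between -0.036 and 0.036 m and y of locating_ring in the frame of tray_three between 0.047 and 0.119 m) or (y of short_leader_pin in the frame of tray_three between -0.119 and -0.047 m and y of locating_ring in the frame of tray_three between -0.036 and 0.036 m and y of sprue_bushing in the frame of tray_three between 0.047 and 0.119 m) or (y of short_leader_pin in the frame of tray_three between -0.119 and -0.047 m and y of sprue_bushing in the frame of tray_three between -0.036 and 0.036 m and y of locating_ring in the frame of tray_three between 0.047 and 0.119 m)) and ((y of guide_bushing in the frame of tray_two between -0.0775 and -0.0055 m and y of support_pillar in the frame of tray_two between 0.0055 and 0.0775 m) or (y of support_pillar in the frame of tray_two between -0.0775 and -0.0055 m and y of guide_bushing in the frame of tray_two between 0.0055 and 0.0775 m)) and x of locating_ring in the frame of tray_three between -0.055 and 0.055 m and z of locating_ring in the frame of tray_three between 0 and 0.008 m and angle between each of locating_ring, sprue_bushing, short_leader_pin, guide_bushing, support_pillar, long_leader_pin, spray_can, lifting_block's own z axis and vertical below 0.12 rad and linear speed of each of locating_ring, sprue_bushing, short_leader_pin, guide_bushing, support_pillar below 0.02 m/s and x of sprue_bushing in the frame of tray_three between -0.055 and 0.055 m and z of sprue_bushing in the frame of tray_three between 0 and 0.008 m and x of short_leader_pin in the frame of tray_three between -0.055 and 0.055 m and z of short_leader_pin in the frame of tray_three between 0 and 0.008 m and x of guide_bushing in the frame of tray_two between -0.055 and 0.055 m and z of guide_bushing in the frame of tray_two between 0 and 0.008 m and x of support_pillar in the frame of tray_two between -0.055 and 0.055 m and z of support_pillar in the frame of tray_two between 0 and 0.008 m and distance of each of long_leader_pin, spray_can, lifting_block from where it was at the start of the episode below 0.02 m); the robot touches nothing.
It fails at once if the long leader pin, the spray can or the lifting block is moved by 20 mm or more (distance of any of long_leader_pin, spray_can, lifting_block from where it was at the start of the episode above 0.02 m).
It fails at once if one of the parts or bystanders is knocked over or laid on its side (angle between any of locating_ring, sprue_bushing, short_leader_pin, guide_bushing, support_pillar, long_leader_pin, spray_can, lifting_block's own z axis and vertical above 0.8 rad).
It fails at once if a kit part is dropped: it falls, free of the fingers, faster than 0.6 m/s (a fall of about 18 mm) ((contact force between the fingers and locating_ring below 0.2 N and linear speed of locating_ring above 0.6 m/s) or (contact force between the fingers and sprue_bushing below 0.2 N and linear speed of sprue_bushing above 0.6 m/s) or (contact force between the fingers and short_leader_pin below 0.2 N and linear speed of short_leader_pin above 0.6 m/s) or (contact force between the fingers and guide_bushing below 0.2 N and linear speed of guide_bushing above 0.6 m/s) or (contact force between the fingers and support_pillar below 0.2 N and linear speed of support_pillar above 0.6 m/s)).
It also fails if it takes over 115 s, if anything falls off the work surface, if the arm or the gripper's body presses on something with over 40 N, if the wrist force passes 120 N, or if a joint passes its speed limit or range.

ROBOT

A 6-joint arm with a two-finger parallel gripper is mounted at the origin on the work surface. World frame = base frame: x ahead of the robot, y to its left, z up, the work surface at z = 0. Lengths are in mm, angles in degrees, forces in N, time in s.
With the tool pointing down it reaches from about 350 to 850 mm from the base axis. Payload 8.1 kg.
Tool frame: the origin (TCP) lies between the finger pads; the fingertips stand 22 mm ahead of it and the grasp point (between the pads) lies 3 mm ahead of it; z points along the fingers, y is the line along which they close (so a half turn about z gives the same grasp; the last joint's range is limited). The gripper opens to 85 mm and grips with 20 to 120 N. Pads are 22 mm wide; open, the fingers measure 114 mm over their backs; the gripper's body (76 mm by 85 mm) begins 54 mm behind the grasp point. The pads swing forward as they close: fully open they stand 13 mm farther back than shut.
Start: joints at [-80.581, 7.471, 85.268, -0, 87.261, -4.893], TCP at [148.346, -581.377, 253.292] pointing down, gripper open.
Joint ranges: [-169.43, 169.43], [-51.17, 129.36], [1.28, 143.12], [-76.62, 256.62], [0, 156.53], [-152.29, 152.29]. Speed limits (degrees/s): [136.94, 136.94, 159.86, 180, 180, 180].

INTERFACE

Orientations are given as [roll, pitch, yaw] about the fixed x, y, z axes, in that order (R = Rz(yaw) Ry(pitch) Rx(roll)).
In Python, from bench import r, vision gives the robot as it stands.
- The arm moves only by the tool step_arm, never from a script. Its argument "targets" is a list that holds one entry, the list of rows, each a list of 6 numbers: the shift along the world's x, y, z in mm, then the turn, a rotation vector about the world's x, y, z in rad. In form: [[[x, y, z, rx, ry, rz], ...]]. A call has 1 to 12 rows; each row is the pose to reach, as a shift and turn from the pose commanded when the call began; what a row does not reach only later rows make up. A row lasts 1/12 s, in which the tool goes at most 41.7 mm and 7.16 degrees, less where a joint would pass 70% of its speed; a pose out of reach is approached as far as the arm can. A call with a gripper value outside its range is refused whole. "fingers" is the gripper's target within -1 to 1 (shut at 1, half-way at 0, fully open at -1), set as the call begins (left out, the last holds). The fingers move at their own pace and stop on an object; "newtons" is the grip in N (left out, the last holds). Time passes only in rows, so rows that repeat a pose let the fingers close. It gives the time, the measured TCP pose, the force, the opening and the grip force at its end, in the units of the state.
- r.sense(): the state, without advancing time (a new reading comes with each control period).
- vision.snapshot(name): name is "scene" or "top" or "wrist"; returns a dict with "img" (420x560x3 uint8, blue, green, red), "mtx" (3x3 intrinsics, pixels), "eye" and "attitude" of the camera in the world. Camera axes: x right, y up, looking along -z (the intrinsics and any distortion apply to the point x, -y, -z); pixel columns grow to the right and rows downward; lengths in mm; the calibration is good to about 2 mm. The wrist camera is an equidistant fisheye: a pixel r from the principal point sees the ray r / f radians off the axis. A picture is of the moment at which its call begins. There is no depth.
- r.hand_in(): hands the job in; it is judged then, once.
The state is a dict: "time": time; "joint_pos": joint angles; "qd": joint speeds; "joint_efforts": joint torques, N m; "tool_pos": TCP position; "tcp_rot": TCP orientation; "ft_force": force on the tool from outside, world axes, zero at the start; "wrist_torque": the same for the moment, N m; "finger_gap": finger opening in mm; "grip_force": force on a finger pad.
Only numpy, scipy, OpenCV 4.12 (cv2) and the standard library are available. Lean on these libraries where they do the work, as an engineer would, in place of code of your own. Each camera call takes 0.05 s, during which the arm holds its last target. There are 200 camera calls.

## Working session

There is one attempt and no reset: what is moved stays moved. The work goes in short steps, Python scripts to look and compute and a tool call to move; the robot and the scene stay as the last step left them, time stands still between calls to the robot, and variables do not carry over. Pictures are saved under pics/ and viewed, at most 14 in all, crops included, and the job is handed in when it is done.

Besides the shell and the picture viewer there is one more tool, called after ">>>" as name([rows], argument=value, ...), one row to a line, values as JSON. step_arm: Moves the arm, as the interface text tells. Its arguments: {"type":"object","properties":{"targets":{"type":"array"},"fingers":{"type":"number"},"newtons":{"type":"number"}},"required":["targets"]}

```bash
mkdir -p pics; ls
cat > h.py <<'E'
import numpy as np, cv2
from bench import r, vision
def snap(n,f):
    s=vision.snapshot(n); cv2.imwrite(f'pics/{f}.png',s['img'])
    np.savez(f'pics/{f}.npz',**{k:np.array(v) for k,v in s.items()}); return s
E
python3 - <<'E'
from h import *
for n in ("scene","top"):
    s=snap(n,n+"0"); print(n,s['mtx'],s['eye'],s['attitude'])
print(r.sense())
E
```

```text
pics
scene [[501.11020112   0.         268.18081759]
 [  0.         501.11020112 215.84279332]
 [  0.           0.           1.        ]] [1296.1268451   304.82851929  869.26701719] [ 44.5645162   -0.84442433 113.23937544]
top [[495.28705982   0.         282.26514372]
 [  0.         495.28705982 212.58531756]
 [  0.           0.           1.        ]] [ 4.45860260e+02 -6.79814720e-01  1.24157222e+03] [  5.60526372   0.57588155 -88.45088149]
{'time': 0.1, 'joint_pos': array([-8.05818482e+01,  7.51127149e+00,  8.53245824e+01,  9.95886654e-05,
        8.72639579e+01, -4.89379443e+00]), 'qd': array([-0.03828774, -0.07602388, -0.1162987 ,  0.00177114, -0.10692696,
       -0.04722036]), 'joint_efforts': array([-1.35112405e-04, -5.70951641e+01, -5.01942229e+01, -2.42317656e-04,
        7.98809517e-03,  2.23663920e-05]), 'tool_pos': array([ 148.25607657, -580.89654677,  252.32942677]), 'tcp_rot': array([-1.79900561e+02, -8.61394562e-03,  1.43119339e+01]), 'ft_force': array([ 0.17738647, -0.2887767 , -0.29732263]), 'wrist_torque': array([ 0.06671543, -0.00601278,  0.03728422]), 'grip_force': 0.0, 'finger_gap': 85.49529656877117}
```

View pics/top0.png

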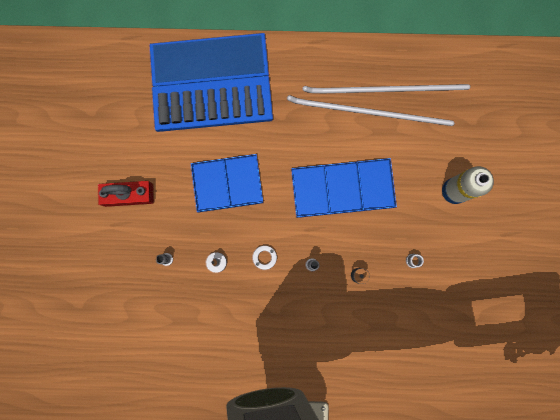

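View pics/scene0.png

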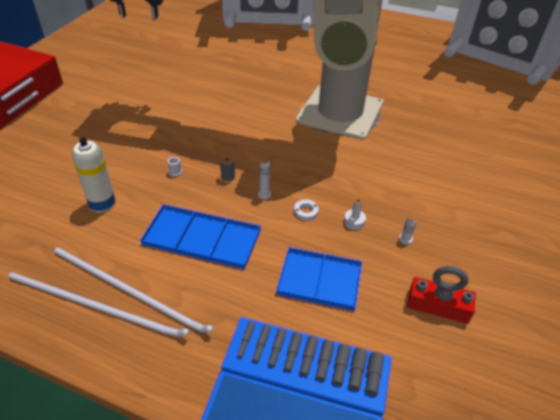

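Top view, left (+y) to right: red block (126,193), short pin (164,259), sprue bushing (216,262), ring (264,257), long pin (312,265, in shadow), pillar (360,272), guide bushing (415,260). Trays: two-compartment at (228,183), three-compartment at (343,187); can at (455,188). Scene view confirms that the (265,180) pin is the tall one and the (407,232) pin the short one.

```bash
cat >> h.py <<'E'
from scipy.spatial.transform import Rotation as Ro
def ray(s,px,fish=False):
    m=np.array(s['mtx']); a=np.array(s['attitude'],float)
    R=Ro.from_euler('xyz',a,degrees=True).as_matrix()
    x=(px[0]-m[0,2])/m[0,0]; y=(px[1]-m[1,2])/m[1,1]
    if fish:
        t=np.hypot(x,y); k=np.sin(t)/t if t>1e-9 else 1
        d=np.array([x*k,-y*k,-np.cos(t)])
    else: d=np.array([x,-y,-1.])
    return np.array(s['eye'],float),R@d
def at(s,px,z,fish=False):
    e,d=ray(s,px,fish); return e+d*(z-e[2])/d[2]
def proj(s,P,fish=False):
    m=np.array(s['mtx']);R=Ro.from_euler('xyz',np.array(s['attitude'],float),degrees=True).as_matrix()
    c=R.T@(np.array(P,float)-np.array(s['eye'],float)); v=np.array([c[0],-c[1]])
    if fish:
        n=np.hypot(*v); v=v/n*np.arctan2(n,-c[2])
    else: v=v/-c[2]
    return m[0,0]*v+m[:2,2]
E
python3 - <<'E'
from h import *
s=np.load('pics/top0.npz'); im=s['img']
hsv=cv2.cvtColor(im,cv2.COLOR_BGR2HSV)
m=cv2.inRange(hsv,(105,180,60),(125,255,255)); m[:145]=0
m=cv2.morphologyEx(m,cv2.MORPH_CLOSE,np.ones((5,5)))
for c in cv2.findContours(m,cv2.RETR_EXTERNAL,cv2.CHAIN_APPROX_NONE)[0]:
    if cv2.contourArea(c)<1000: continue
    b=cv2.boxPoints(cv2.minAreaRect(c)); W=np.array([at(s,p,18)[:2] for p in b])
    print('tray',W.mean(0).round(1),[np.round(W[i]-W[i-1],1) for i in range(4)])
for n,p,z in [('short',(163,259),70),('sprue',(216,262),20),('ring',(264.5,257.5),15),('long',(312,265),110),('pillar',(360,272),60),('guide',(415.5,260.5),40)]:
    print(n,at(s,p,z).round(1),at(s,p,0).round(1))
c=im[235:295,145:435]; cv2.imwrite('pics/c1.png',cv2.resize(np.clip(c.astype(float)*1.5,0,255).astype('uint8')[:, :145],None,fx=5,fy=5,interpolation=cv2.INTER_CUBIC))
cv2.imwrite('pics/c1.png',np.vstack([cv2.resize(np.clip(q.astype(float)*g,0,255).astype('uint8'),None,fx=5,fy=5,interpolation=cv2.INTER_NEAREST) for q,g in((c[:,:145],1),(c[:,145:],2))]))
E
```

```text
tray [ 632.7 -135.3] [array([122.6,  15.5]), array([  31.8, -246.5]), array([-122.9,  -13.1]), array([-31.5, 244. ])]
tray [637.  156.5] [array([121.7,  22.8]), array([  28. , -163.8]), array([-122.1,  -21.2]), array([-27.6, 162.3])]
short [443.1 292.7  70. ] [442.9 310.3   0. ]
sprue [439.2 174.3  20. ] [439.  177.2   0. ]
ring [453.4  55.7  15. ] [453.5  56.4   0. ]
long [438.8 -57.  110. ] [438.1 -62.5   0. ]
pillar [ 425.1 -173.3   60. ] [ 424.  -182.1    0. ]
guide [ 455.9 -309.3   40. ] [ 456.2 -319.6    0. ]
```

View pics/c1.png

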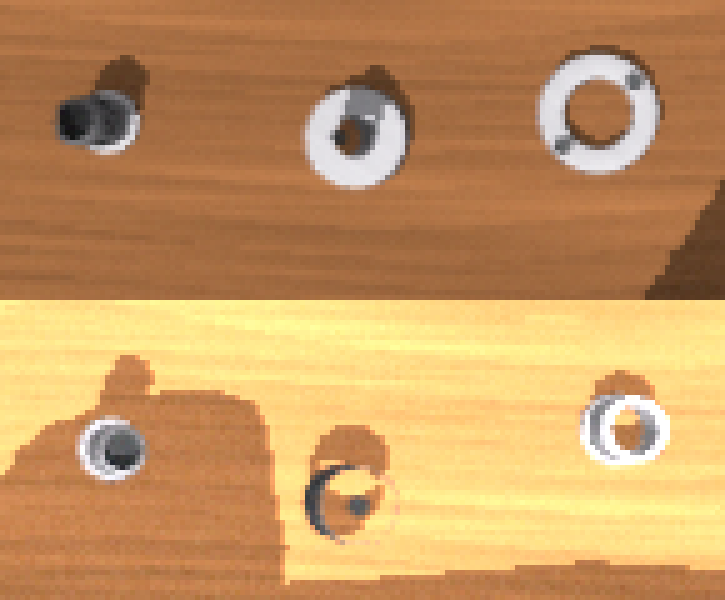

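>>> step_arm([
  [[150, 130, -20, 0, 0, 0.7], [307, 268, -50, 0, 0, 1.46], [307, 268, -50, 0, 0, 1.46], [307, 268, -50, 0, 0, 1.46], [307, 268, -50, 0, 0, 1.46], [307, 268, -50, 0, 0, 1.46], [307, 268, -50, 0, 0, 1.46], [307, 268, -50, 0, 0, 1.46], [307, 268, -50, 0, 0, 1.46], [307, 268, -50, 0, 0, 1.46], [307, 268, -50, 0, 0, 1.46], [307, 268, -50, 0, 0, 1.46]],
], fingers=-1, newtons=50)

```text
time: 1.1
tool_pos: [456.5, -311.0, 202.2]
tcp_rot: [-179.9, -0.1, 98.6]
ft_force: [-0.2, 0.1, 0.2]
finger_gap: 85.1
grip_force: 0.0
```

>>> step_arm([
  [[0, 0, 0, 0, 0, 0], [0, 0, 0, 0, 0, 0], [0, 0, 0, 0, 0, 0], [0, 0, 0, 0, 0, 0]],
])

```text
time: 1.43
tool_pos: [455.0, -313.8, 203.3]
tcp_rot: [-180.0, -0.0, 97.8]
ft_force: [-0.3, -0.2, -0.2]
finger_gap: 85.2
grip_force: 0.0
```

Run:
```python
from h import *
s=snap('wrist','w1'); snap('top','t1')
print(s['mtx'],s['eye'],s['attitude']); q=r.sense(); print(q['tool_pos'],q['tcp_rot'])
print('tcp px',proj(s,[455,-313,40],True),proj(s,[455,-313,0],True))
```

```text
[[325.1922621    0.         280.65144059]
 [  0.         325.1922621  213.87120186]
 [  0.           0.           1.        ]] [ 443.88896896 -235.95793697  323.10769563] [-18.13222291   0.05362644   7.73888155]
[ 455.03096078 -313.77157753  203.3060842 ] [ 1.79996537e+02 -9.20956767e-04  9.78339522e+01]
tcp px [281.64909967 198.21018239] [281.57008762 187.83282894]
```

View pics/w1.png

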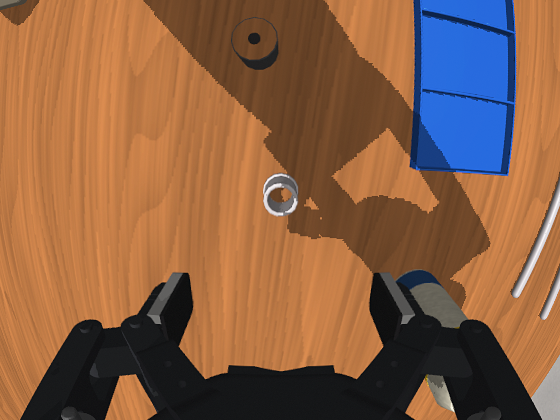

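Wrist picture: the guide bushing's rim centre is at (281,199), within 1 px of where (455,-313,40) should appear. The pillar's top hole is at (254,38).

>>> step_arm([
  [[0, 0, -40, 0, 0, 0], [0, 0, -80, 0, 0, 0], [0, 0, -115, 0, 0, 0], [0, 0, -145, 0, 0, 0], [0, 0, -160, 0, 0, 0], [0, 0, -167, 0, 0, 0], [0, 0, -173, 0, 0, 0], [0, 0, -173, 0, 0, 0], [0, 0, -173, 0, 0, 0]],
])

```text
time: 2.28
tool_pos: [456.1, -314.1, 31.6]
tcp_rot: [179.9, 0.1, 97.9]
ft_force: [-0.2, 0.1, -0.2]
finger_gap: 85.2
grip_force: 0.0
```

>>> step_arm([
  [[0, 0, 0, 0, 0, 0], [0, 0, 0, 0, 0, 0], [0, 0, 0, 0, 0, 0], [0, 0, 0, 0, 0, 0], [0, 0, 0, 0, 0, 0], [0, 0, 0, 0, 0, 0], [0, 0, 0, 0, 0, 0], [0, 0, 0, 0, 0, 0], [0, 0, 0, 0, 0, 0], [0, 0, 0, 0, 0, 0]],
], fingers=1, newtons=50)

```text
time: 3.12
tool_pos: [455.7, -313.7, 31.4]
tcp_rot: [180.0, 0.0, 98.0]
ft_force: [-2.1, 1.9, 6.4]
finger_gap: 33.2
grip_force: 49.2
```

Run:
```python
from h import *
s=np.load('pics/w1.npz'); t=np.load('pics/top0.npz')
print('pillar w',at(s,(254,38.5),60,True).round(1))
for n,p,z in [('short',(159.3,258.9),70),('shortbase',(166.7,259),6),('sprue',(215.8,262.4),20),('ring',(264.6,257.2),15),('pillar',(361.7,275.7),60),('can',(482,178.5),196)]: print(n,at(t,p,z).round(1))
print(r.sense()['wrist_torque'])
```

```text
pillar w [ 414.7 -179.4   60. ]
short [443.1 301.5  70. ]
shortbase [443.2 299.5   6. ]
sprue [438.2 174.8  20. ]
ring [454.2  55.5  15. ]
pillar [ 416.5 -177.4   60. ]
can [ 632.  -410.1  196. ]
[ 0.18947537  0.40756772 -0.0099102 ]
```

>>> step_arm([
  [[0, 0, 20, 0, 0, 0], [0, 0, 50, 0, 0, 0], [5, 10, 85, 0, 0, 0], [20, 45, 100, 0, 0, 0], [35, 80, 110, 0, 0, 0], [50, 115, 110, 0, 0, 0], [65, 150, 110, 0, 0, 0], [80, 185, 110, 0, 0, 0], [95, 220, 110, 0, 0, 0], [110, 255, 110, 0, 0, 0], [126, 290, 110, 0, 0, 0], [142, 325, 110, 0, 0, 0]],
])

```text
time: 4.12
tool_pos: [597.6, 13.6, 140.3]
tcp_rot: [-180.0, 0.0, 98.0]
ft_force: [0.2, -0.6, -1.0]
finger_gap: 32.7
grip_force: 50.2
```

>>> step_arm([
  [[16, 35, 0, 0, 0, 0], [32, 70, 0, 0, 0, 0], [42, 95, -10, 0, 0, 0], [47, 105, -35, 0, 0, 0], [47, 105, -60, 0, 0, 0], [47, 105, -80, 0, 0, 0], [47, 105, -90, 0, 0, 0], [47, 105, -95, 0, 0, 0], [47, 105, -95, 0, 0, 0], [47, 105, -95, 0, 0, 0]],
])

```text
time: 4.95
tool_pos: [645.0, 116.4, 46.4]
tcp_rot: [179.9, 0.0, 97.9]
ft_force: [-0.8, 0.4, -0.9]
finger_gap: 33.0
grip_force: 50.2
```

>>> step_arm([
  [[0, 0, -5, 0, 0, 0], [0, 0, -8, 0, 0, 0], [0, 0, -10, 0, 0, 0], [0, 0, -11, 0, 0, 0], [0, 0, -11, 0, 0, 0], [0, 0, -11, 0, 0, 0]],
])

```text
time: 5.45
tool_pos: [644.8, 116.6, 35.4]
tcp_rot: [179.9, 0.0, 98.0]
ft_force: [-2.7, -0.6, 5.7]
finger_gap: 32.7
grip_force: 50.9
```

Run:
```python
from h import *
s=snap('wrist','w2')
```

```text
(no output)
```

View pics/w2.png

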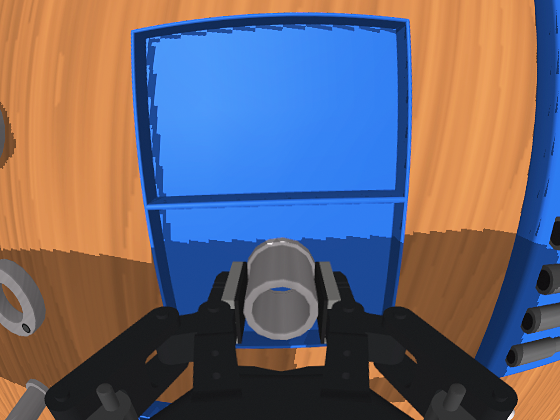

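The bushing (rim centre 281,307) sits centred in its compartment, and the 6 N force shows it touching the floor. I'll release it.

>>> step_arm([
  [[0, 0, 0, 0, 0, 0], [0, 0, 0, 0, 0, 0], [0, 0, 0, 0, 0, 0], [0, 0, 0, 0, 0, 0], [0, 0, 0, 0, 0, 0], [0, 0, 10, 0, 0, 0], [0, 0, 35, 0, 0, 0], [0, 0, 70, 0, 0, 0], [0, 0, 105, 0, 0, 0], [0, 0, 140, 0, 0, 0], [0, 0, 150, 0, 0, 0], [0, 0, 150, 0, 0, 0]],
], fingers=-0.3)

```text
time: 6.5
tool_pos: [647.2, 117.0, 190.9]
tcp_rot: [179.5, 0.0, 98.0]
ft_force: [-0.7, 0.7, 0.5]
finger_gap: 55.3
grip_force: 0.0
```

>>> step_arm([
  [[-23, -30, 0, 0, 0, 0], [-46, -60, 0, 0, 0, 0], [-69, -90, 0, 0, 0, 0], [-92, -120, 0, 0, 0, 0], [-115, -150, 0, 0, 0, 0], [-138, -180, 0, 0, 0, 0], [-161, -210, 0, 0, 0, 0], [-184, -240, 0, 0, 0, 0], [-207, -270, 0, 0, 0, 0], [-229, -295, 0, 0, 0, 0], [-229, -295, 0, 0, 0, 0], [-229, -295, 0, 0, 0, 0]],
], fingers=-1)

```text
time: 7.5
tool_pos: [413.9, -179.4, 183.5]
tcp_rot: [-179.9, -0.0, 97.8]
ft_force: [0.6, 0.7, -0.8]
finger_gap: 85.5
grip_force: 0.0
```

Run:
```python
from h import *
s=snap('wrist','w3')
im=s['img'][80:320,120:440]; cv2.imwrite('pics/w3c.png',cv2.resize(np.clip(im*1.6,0,255).astype('uint8'),None,fx=2,fy=2))
print(r.sense()['tool_pos'],proj(s,[415.5,-178.5,60],True),proj(s,[415.5,-178.5,0],True))
```

```text
[ 414.71944443 -178.5598008   183.63768631] [283.86233535 211.86347562] [283.38425984 192.87196887]
```

View pics/w3c.png

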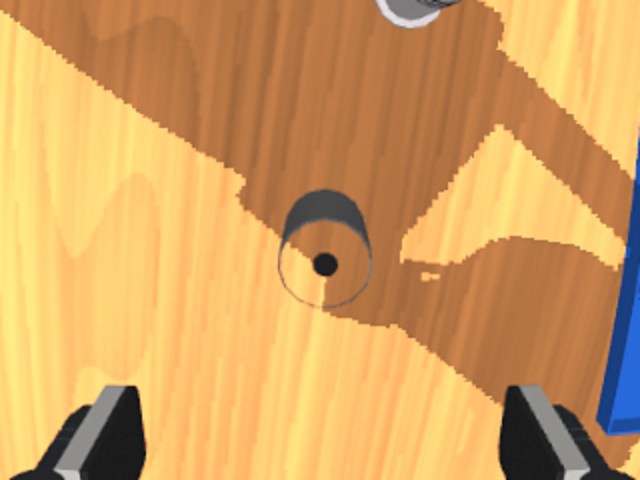

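The pillar's hole is at (282.5,212) against a predicted (284,212), so I'm lined up to within a millimetre.

>>> step_arm([
  [[0, 0, -40, 0, 0, 0], [0, 0, -75, 0, 0, 0], [0, 0, -105, 0, 0, 0], [0, 0, -125, 0, 0, 0], [0, 0, -137, 0, 0, 0], [0, 0, -143, 0, 0, 0], [0, 0, -143, 0, 0, 0], [0, 0, -143, 0, 0, 0]],
])

```text
time: 8.22
tool_pos: [415.8, -177.8, 41.5]
tcp_rot: [-180.0, -0.0, 98.0]
ft_force: [0.4, -0.6, 0.5]
finger_gap: 85.5
grip_force: 0.0
```

>>> step_arm([
  [[0, 0, 0, 0, 0, 0], [0, 0, 0, 0, 0, 0], [0, 0, 0, 0, 0, 0], [0, 0, 0, 0, 0, 0], [0, 0, 0, 0, 0, 0], [0, 0, 0, 0, 0, 0], [0, 0, 0, 0, 0, 0], [0, 0, 0, 0, 0, 0], [0, 0, 0, 0, 0, 0], [0, 0, 0, 0, 0, 0]],
], fingers=1, newtons=70)

```text
time: 9.05
tool_pos: [415.9, -178.8, 42.3]
tcp_rot: [179.9, 0.0, 98.0]
ft_force: [-2.0, 1.3, 6.7]
finger_gap: 35.5
grip_force: 69.5
```

>>> step_arm([
  [[0, 0, 20, 0, 0, 0], [0, 0, 50, 0, 0, 0], [15, 0, 85, 0, 0, 0], [40, 5, 115, 0, 0, 0], [65, 20, 140, 0, 0, 0], [90, 50, 140, 0, 0, 0], [105, 85, 140, 0, 0, 0], [120, 120, 140, 0, 0, 0], [135, 155, 140, 0, 0, 0], [150, 190, 140, 0, 0, 0], [165, 225, 140, 0, 0, 0], [180, 260, 140, 0, 0, 0]],
])

```text
time: 10.05
tool_pos: [595.1, 83.4, 180.4]
tcp_rot: [-179.9, -0.0, 98.0]
ft_force: [0.5, -0.1, -4.0]
finger_gap: 36.0
grip_force: 71.6
```

>>> step_arm([
  [[12, 35, 0, 0, 0, 0], [24, 70, 0, 0, 0, 0], [34, 100, -10, 0, 0, 0], [34, 115, -40, 0, 0, 0], [34, 115, -75, 0, 0, 0], [34, 115, -100, 0, 0, 0], [34, 115, -115, 0, 0, 0], [34, 115, -122, 0, 0, 0], [34, 115, -127, 0, 0, 0], [34, 115, -127, 0, 0, 0], [34, 115, -127, 0, 0, 0]],
])

```text
time: 10.97
tool_pos: [630.7, 196.5, 56.2]
tcp_rot: [179.8, -0.0, 97.9]
ft_force: [0.0, -0.4, -4.2]
finger_gap: 35.4
grip_force: 71.7
```

>>> step_arm([
  [[0, 0, -4, 0, 0, 0], [0, 0, -7, 0, 0, 0], [0, 0, -8, 0, 0, 0], [0, 0, -9, 0, 0, 0], [0, 0, -9, 0, 0, 0], [0, 0, -9, 0, 0, 0]],
])

```text
time: 11.47
tool_pos: [629.6, 196.7, 46.4]
tcp_rot: [180.0, 0.0, 98.0]
ft_force: [-4.1, -2.1, 4.0]
finger_gap: 36.1
grip_force: 72.2
```

>>> step_arm([
  [[0, 0, -0.5, 0, 0, 0], [0, 0, -0.5, 0, 0, 0], [0, 0, -0.5, 0, 0, 0], [0, 0, -0.5, 0, 0, 0], [0, 0, -0.5, 0, 0, 0], [0, 0, 10, 0, 0, 0], [0, 0, 35, 0, 0, 0], [0, 0, 70, 0, 0, 0], [0, 0, 105, 0, 0, 0], [0, 0, 135, 0, 0, 0], [0, 0, 135, 0, 0, 0], [0, 0, 135, 0, 0, 0]],
], fingers=-0.3)

```text
time: 12.47
tool_pos: [631.4, 197.1, 184.9]
tcp_rot: [179.6, -0.0, 98.0]
ft_force: [-0.2, -0.9, -0.3]
finger_gap: 55.2
grip_force: 0.0
```

>>> step_arm([
  [[-25, -20, 0, 0, 0, 0], [-50, -40, 0, 0, 0, 0], [-75, -60, 0, 0, 0, 0], [-100, -80, 0, 0, 0, 0], [-125, -100, 0, 0, 0, 0], [-150, -120, 0, 0, 0, 0], [-170, -140, 0, 0, 0, 0], [-176, -141, 0, 0, 0, 0], [-176, -141, 0, 0, 0, 0], [-176, -141, 0, 0, 0, 0]],
], fingers=-1)

```text
time: 13.3
tool_pos: [453.3, 55.8, 180.0]
tcp_rot: [180.0, -0.0, 97.9]
ft_force: [-0.8, 0.6, -0.2]
finger_gap: 85.6
grip_force: 0.0
```

Run:
```python
from h import *
s=snap('wrist','w4')
print(r.sense()['tool_pos'],proj(s,[454.2,55.5,15],True))
```

```text
[453.74856313  56.04064818 180.17345549] [282.4315132  198.97046815]
```

View pics/w4.png

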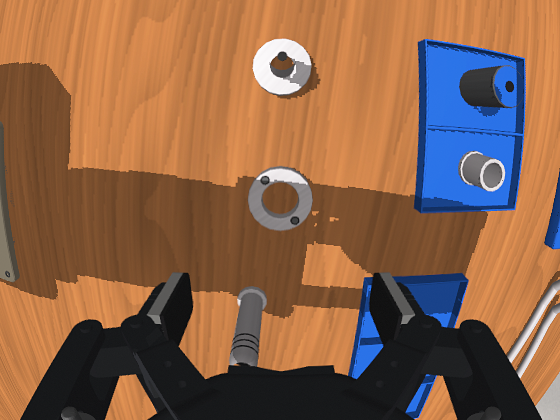

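The ring is centred at (280.5,199), 1–2 px left of the prediction (about 1 mm in x). Both parts stand upright in tray two.

>>> step_arm([
  [[-1, 0, -40, 0, 0, 0], [-1, 0, -80, 0, 0, 0], [-1, 0, -110, 0, 0, 0], [-1, 0, -135, 0, 0, 0], [-1, 0, -150, 0, 0, 0], [-1, 0, -156, 0, 0, 0], [-1, 0, -160, 0, 0, 0], [-1, 0, -160, 0, 0, 0], [-1, 0, -160, 0, 0, 0]],
])

```text
time: 14.1
tool_pos: [453.5, 55.9, 21.3]
tcp_rot: [179.9, 0.0, 98.0]
ft_force: [0.2, -0.9, 0.4]
finger_gap: 85.2
grip_force: 0.0
```

>>> step_arm([
  [[0, 0, 0, 0, 0, 0], [0, 0, 0, 0, 0, 0], [0, 0, 0, 0, 0, 0], [0, 0, 0, 0, 0, 0], [0, 0, 0, 0, 0, 0], [0, 0, 0, 0, 0, 0], [0, 0, 0, 0, 0, 0], [0, 0, 0, 0, 0, 0]],
], fingers=1, newtons=60)

```text
time: 14.77
tool_pos: [453.4, 55.6, 22.3]
tcp_rot: [179.9, 0.0, 98.0]
ft_force: [-6.7, -0.8, 13.5]
finger_gap: 57.8
grip_force: 60.7
```

Run:
```python
from h import *
s=snap('wrist','w5')
```

```text
(no output)
```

View pics/w5.png

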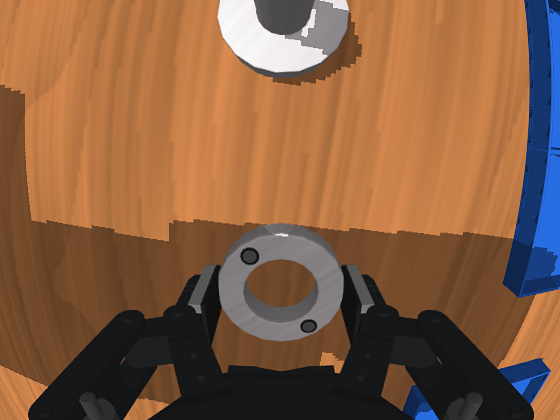

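The ring is held evenly between the pads, centre (281,283), lying flat.

>>> step_arm([
  [[0, 0, 10, 0, 0, 0], [0, 0, 30, 0, 0, 0], [15, 0, 55, 0, 0, 0], [50, 0, 70, 0, 0, 0], [85, -5, 70, 0, 0, 0], [115, -25, 70, 0, 0, 0], [140, -50, 70, 0, 0, 0], [158, -80, 70, 0, 0, 0], [170, -108, 65, 0, 0, 0], [170, -108, 45, 0, 0, 0], [170, -108, 30, 0, 0, 0], [170, -108, 20, 0, 0, 0]],
])

```text
time: 15.82
tool_pos: [621.4, -53.0, 38.8]
tcp_rot: [-179.9, -0.0, 97.9]
ft_force: [-0.4, -0.1, -2.5]
finger_gap: 57.3
grip_force: 65.0
```

>>> step_arm([
  [[0, 0, -6, 0, 0, 0], [0, 0, -11, 0, 0, 0], [0, 0, -14, 0, 0, 0], [0, 0, -15, 0, 0, 0], [0, 0, -16, 0, 0, 0], [0, 0, -16, 0, 0, 0], [0, 0, -16, 0, 0, 0]],
])

```text
time: 16.4
tool_pos: [622.9, -52.0, 26.5]
tcp_rot: [179.9, 0.0, 98.0]
ft_force: [-7.3, 1.2, 6.4]
finger_gap: 57.7
grip_force: 66.0
```

Run:
```python
from h import *
s=snap('wrist','w6')
```

```text
(no output)
```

View pics/w6.png

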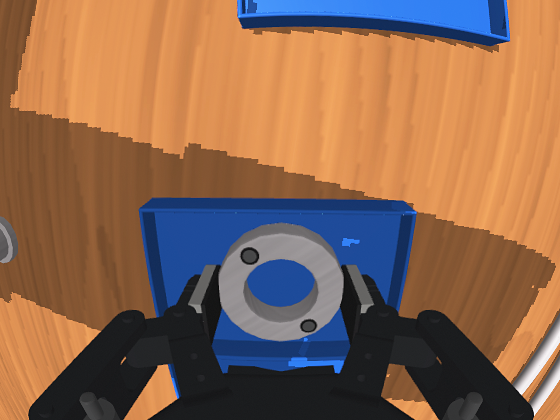

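The ring lies flat in its compartment, touching the floor and clear of all walls. I'll release it and go on to the sprue bushing.

>>> step_arm([
  [[0, 0, 0, 0, 0, 0], [0, 0, 0, 0, 0, 0], [0, 0, 0, 0, 0, 0], [0, 0, 0, 0, 0, 0], [0, 0, 0, 0, 0, 0], [0, 0, 10, 0, 0, 0], [0, 0, 35, 0, 0, 0], [0, 0, 70, 0, 0, 0], [0, 0, 105, 0, 0, 0], [0, 0, 140, 0, 0, 0], [0, 0, 160, 0, 0, 0], [0, 0, 160, 0, 0, 0]],
], fingers=-0.7)

```text
time: 17.45
tool_pos: [625.8, -52.9, 192.5]
tcp_rot: [179.4, 0.2, 98.0]
ft_force: [0.9, 0.2, 0.7]
finger_gap: 73.0
grip_force: 0.0
```

>>> step_arm([
  [[-22, 30, 0, 0, 0, 0], [-46, 58, 0, 0, 0, 0], [-70, 86, 0, 0, 0, 0], [-94, 114, 0, 0, 0, 0], [-118, 142, 0, 0, 0, 0], [-142, 170, 0, 0, 0, 0], [-166, 200, 0, 0, 0, 0], [-180, 222, 0, 0, 0, 0], [-184, 227, 0, 0, 0, 0], [-184, 227, 0, 0, 0, 0], [-184, 227, 0, 0, 0, 0]],
], fingers=-1)

```text
time: 18.37
tool_pos: [438.6, 174.4, 184.4]
tcp_rot: [180.0, 0.0, 98.0]
ft_force: [-0.1, -0.5, 0.9]
finger_gap: 85.2
grip_force: 0.0
```

Run:
```python
from h import *
s=snap('wrist','w7')
print(r.sense()['tool_pos'],proj(s,[438.2,174.8,20],True),proj(s,[438.2,174.8,72],True),proj(s,[443.2,300,70],True))
```

```text
[438.90622199 173.91774888 184.37172873] [281.05800021 198.09360807] [281.11304915 216.40982141] [312.84207813  49.4514965 ]
```

View pics/w7.png

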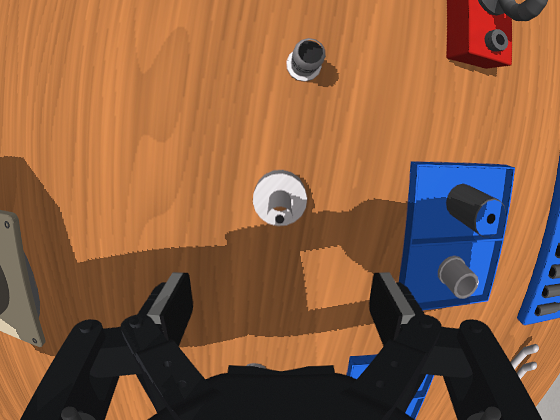

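The sprue bushing's shank hole is at (279.5,218) against a predicted (281,216), about 1 mm off. The short pin's tip is at (312,48), as predicted.

>>> step_arm([
  [[-1, -1, -40, 0, 0, 0], [-1, -1, -75, 0, 0, 0], [-1, -1, -100, 0, 0, 0], [-1, -1, -120, 0, 0, 0], [-1, -1, -130, 0, 0, 0], [-1, -1, -134, 0, 0, 0], [-1, -1, -134, 0, 0, 0], [-1, -1, -134, 0, 0, 0]],
])

```text
time: 19.08
tool_pos: [438.6, 173.4, 51.4]
tcp_rot: [179.9, -0.0, 97.9]
ft_force: [0.1, 0.4, 0.7]
finger_gap: 85.8
grip_force: 0.0
```

>>> step_arm([
  [[0, 0, 0, 0, 0, 0], [0, 0, 0, 0, 0, 0], [0, 0, 0, 0, 0, 0], [0, 0, 0, 0, 0, 0], [0, 0, 0, 0, 0, 0], [0, 0, 0, 0, 0, 0], [0, 0, 0, 0, 0, 0], [0, 0, 0, 0, 0, 0], [0, 0, 0, 0, 0, 0], [0, 0, 0, 0, 0, 0], [0, 0, 0, 0, 0, 0], [0, 0, 0, 0, 0, 0]],
], fingers=1, newtons=70)

```text
time: 20.08
tool_pos: [437.8, 173.8, 50.8]
tcp_rot: [179.9, -0.0, 98.0]
ft_force: [0.2, 0.1, 5.7]
finger_gap: 18.6
grip_force: 68.3
```

>>> step_arm([
  [[0, 0, 20, 0, 0, 0], [0, 0, 50, 0, 0, 0], [10, -10, 80, 0, 0, 0], [30, -35, 100, 0, 0, 0], [52, -68, 105, 0, 0, 0], [74, -101, 105, 0, 0, 0], [96, -134, 105, 0, 0, 0], [118, -167, 105, 0, 0, 0], [138, -200, 105, 0, 0, 0], [158, -233, 105, 0, 0, 0], [175, -266, 105, 0, 0, 0], [188, -294, 105, 0, 0, 0]],
])

```text
time: 21.08
tool_pos: [625.1, -122.6, 153.2]
tcp_rot: [-179.8, -0.1, 97.9]
ft_force: [-0.3, 1.0, -4.7]
finger_gap: 18.3
grip_force: 69.7
```

>>> step_arm([
  [[5, -12, 0, 0, 0, 0], [7, -15, -20, 0, 0, 0], [7, -15, -50, 0, 0, 0], [7, -15, -72, 0, 0, 0], [7, -15, -84, 0, 0, 0], [7, -15, -91, 0, 0, 0], [7, -15, -95, 0, 0, 0], [7, -15, -95, 0, 0, 0], [7, -15, -95, 0, 0, 0]],
])

```text
time: 21.83
tool_pos: [633.2, -135.4, 61.6]
tcp_rot: [179.9, 0.0, 98.0]
ft_force: [1.2, -0.5, -4.3]
finger_gap: 18.4
grip_force: 69.7
```

>>> step_arm([
  [[0, 0, -3, 0, 0, 0], [0, 0, -5, 0, 0, 0], [0, 0, -6, 0, 0, 0], [0, 0, -6.5, 0, 0, 0], [0, 0, -6.5, 0, 0, 0], [0, 0, -6.5, 0, 0, 0]],
])

```text
time: 22.33
tool_pos: [632.9, -135.5, 54.9]
tcp_rot: [179.9, 0.0, 98.0]
ft_force: [-1.4, 1.0, 3.7]
finger_gap: 18.3
grip_force: 70.6
```

>>> step_arm([
  [[0, 0, 0, 0, 0, 0], [0, 0, 0, 0, 0, 0], [0, 0, 0, 0, 0, 0], [0, 0, 0, 0, 0, 0], [0, 0, 0, 0, 0, 0], [0, 0, 10, 0, 0, 0], [0, 0, 35, 0, 0, 0], [0, 0, 70, 0, 0, 0], [0, 0, 105, 0, 0, 0], [0, 0, 130, 0, 0, 0], [-10, 22, 130, 0, 0, 0], [-25, 55, 130, 0, 0, 0]],
], fingers=-0.3)

```text
time: 23.33
tool_pos: [609.6, -82.7, 188.2]
tcp_rot: [179.6, 0.2, 97.8]
ft_force: [0.9, 1.1, -0.8]
finger_gap: 55.6
grip_force: 0.0
```

>>> step_arm([
  [[-16, 36, 0, 0, 0, 0], [-32, 72, 0, 0, 0, 0], [-48, 108, 0, 0, 0, 0], [-64, 144, 0, 0, 0, 0], [-80, 180, 0, 0, 0, 0], [-96, 216, 0, 0, 0, 0], [-112, 252, 0, 0, 0, 0], [-128, 288, 0, 0, 0, 0], [-144, 324, 0, 0, 0, 0], [-158, 360, 0, 0, 0, 0], [-164, 380, 0, 0, 0, 0], [-164, 380, 0, 0, 0, 0]],
], fingers=-1)

```text
time: 24.33
tool_pos: [441.7, 303.5, 184.9]
tcp_rot: [179.9, -0.1, 98.2]
ft_force: [0.7, -0.6, -0.2]
finger_gap: 85.2
grip_force: 0.0
```

Run:
```python
from h import *
s=snap('wrist','w8')
print(r.sense()['tool_pos'],proj(s,[443.2,300,6],True),proj(s,[443.2,300,70],True))
```

```text
[442.51579284 301.58352466 184.66767596] [282.38098072 198.72623848] [282.80509566 220.89426314]
```

View pics/w8.png

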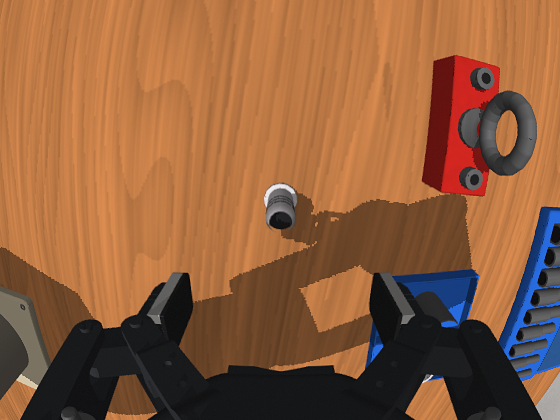

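The pin's tip is at (281,219.5) and its head at (280,197), about 1 mm from the prediction.

>>> step_arm([
  [[-1, 1, -40, 0, 0, 0], [-1, 1, -75, 0, 0, 0], [-1, 1, -100, 0, 0, 0], [-1, 1, -120, 0, 0, 0], [-1, 1, -130, 0, 0, 0], [-1, 1, -135, 0, 0, 0], [-1, 1, -135, 0, 0, 0], [-1, 1, -135, 0, 0, 0]],
])

```text
time: 25.05
tool_pos: [443.5, 300.7, 50.2]
tcp_rot: [179.9, -0.0, 97.9]
ft_force: [-0.9, -0.5, 0.0]
finger_gap: 85.7
grip_force: 0.0
```

>>> step_arm([
  [[0, 0, 0, 0, 0, 0], [0, 0, 0, 0, 0, 0], [0, 0, 0, 0, 0, 0], [0, 0, 0, 0, 0, 0], [0, 0, 0, 0, 0, 0], [0, 0, 0, 0, 0, 0], [0, 0, 0, 0, 0, 0], [0, 0, 0, 0, 0, 0], [0, 0, 0, 0, 0, 0], [0, 0, 0, 0, 0, 0], [0, 0, 0, 0, 0, 0], [0, 0, 0, 0, 0, 0]],
], fingers=1, newtons=70)

```text
time: 26.05
tool_pos: [442.4, 300.8, 49.4]
tcp_rot: [180.0, -0.0, 98.0]
ft_force: [-2.2, 0.2, 6.2]
finger_gap: 22.9
grip_force: 68.5
```

>>> step_arm([
  [[0, 0, 20, 0, 0, 0], [0, 0, 50, 0, 0, 0], [2, -5, 85, 0, 0, 0], [12, -30, 110, 0, 0, 0], [25, -65, 115, 0, 0, 0], [39, -101, 115, 0, 0, 0], [53, -137, 115, 0, 0, 0], [67, -173, 115, 0, 0, 0], [81, -209, 115, 0, 0, 0], [95, -245, 115, 0, 0, 0], [109, -281, 115, 0, 0, 0], [123, -317, 115, 0, 0, 0]],
])

```text
time: 27.05
tool_pos: [565.2, -18.2, 163.1]
tcp_rot: [-179.9, -0.0, 98.0]
ft_force: [1.2, -0.5, -3.8]
finger_gap: 23.0
grip_force: 69.0
```

>>> step_arm([
  [[14, -36, 0, 0, 0, 0], [28, -72, 0, 0, 0, 0], [42, -108, 0, 0, 0, 0], [56, -144, 0, 0, 0, 0], [68, -175, 0, 0, 0, 0], [76, -195, 0, 0, 0, 0], [78, -200, -15, 0, 0, 0], [78, -200, -45, 0, 0, 0], [78, -200, -75, 0, 0, 0], [78, -200, -95, 0, 0, 0], [78, -200, -103, 0, 0, 0], [78, -200, -105, 0, 0, 0]],
])

```text
time: 28.05
tool_pos: [640.9, -214.7, 54.8]
tcp_rot: [-179.7, -0.2, 98.0]
ft_force: [-0.1, 0.4, -3.8]
finger_gap: 22.7
grip_force: 69.1
```

>>> step_arm([
  [[0, 0, 0, 0, 0, 0], [0, 0, -3, 0, 0, 0], [0, 0, -5, 0, 0, 0], [0, 0, -6, 0, 0, 0], [0, 0, -6.5, 0, 0, 0], [0, 0, -6.5, 0, 0, 0], [0, 0, -6.5, 0, 0, 0]],
])

```text
time: 28.63
tool_pos: [644.0, -216.6, 53.4]
tcp_rot: [179.9, 0.0, 98.0]
ft_force: [-0.8, 0.6, 2.7]
finger_gap: 22.7
grip_force: 69.4
```

>>> step_arm([
  [[0, 0, -0.3, 0, 0, 0], [0, 0, -0.3, 0, 0, 0], [0, 0, -0.3, 0, 0, 0], [0, 0, -0.3, 0, 0, 0], [0, 0, -0.3, 0, 0, 0], [0, 0, 10, 0, 0, 0], [0, 0, 35, 0, 0, 0], [0, 0, 70, 0, 0, 0], [0, 0, 105, 0, 0, 0], [0, 0, 140, 0, 0, 0], [-20, 30, 150, 0, 0, 0], [-40, 60, 150, 0, 0, 0]],
], fingers=-0.3)

```text
time: 29.63
tool_pos: [606.0, -158.0, 208.9]
tcp_rot: [179.5, 0.3, 97.8]
ft_force: [0.4, 1.0, 0.3]
finger_gap: 55.2
grip_force: 0.0
```

>>> step_arm([
  [[-35, 15, 10, 0, 0, 0], [-70, 30, 20, 0, 0, 0], [-105, 45, 30, 0, 0, 0], [-140, 60, 40, 0, 0, 0], [-170, 75, 50, 0, 0, 0], [-180, 80, 50, 0, 0, 0], [-180, 80, 50, 0, 0, 0], [-180, 80, 50, 0, 0, 0]],
])

```text
time: 30.3
tool_pos: [423.6, -76.4, 253.4]
tcp_rot: [179.9, 0.1, 98.0]
ft_force: [0.5, -0.1, -0.6]
finger_gap: 55.7
grip_force: 0.0
```

Run:
```python
from h import *
a=snap('top','t9')['img'];b=snap('scene','s9')['img']
cv2.imwrite('pics/f9.png',np.hstack([cv2.resize(a[140:300,90:500],None,fx=.95,fy=.95),b[120:272+0,140:540]][:1]) if 0 else np.vstack([cv2.resize(a[140:300,90:500],(780,304)),cv2.resize(b[140:320,60:540],(780,292))]))
print(r.sense()['tool_pos'])
```

```text
[423.95696252 -76.7227452  252.53613564]
```

View pics/f9.png

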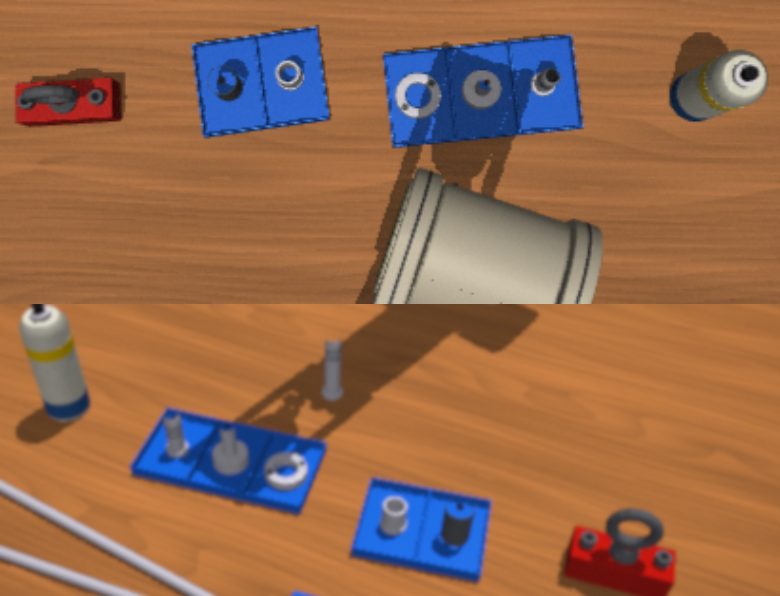

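All five parts stand upright and centred in their own compartments. In the composite picture the ring is at (417,95), the sprue bushing at (482,88), the pin at (545,80), the guide bushing at (289,74) and the pillar at (229,82). The long pin, can and block are where they started.

```bash
python3 -c "
from bench import r
print(r.hand_in())"
```

```text
the job is handed in; nothing more can be done
None
```

I placed all five parts upright, one to a compartment in their correct trays, left the long leader pin, spray can and lifting block where they stood, and handed the job in at about 30 s; no verdict was returned.

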